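Sweep the drilled blanks into the tray

TASK

With the closed fingers, sweep the three flat square drilled blanks across the steel plate and over its edge into the empty undivided tray, not the divided one with the drill bits. Only push them, never pick them up. Leave the round bushing and the V-block standing where they are on the plate.

Things in the scene. Friction and masses are not known exactly. Their poses are not given: they have to be found in the camera images.
- plate: the thick dark steel work plate, fixed, 250 mm along its x, 240 mm along its y, 35 mm high, flat on top with no rim (two thin black lines inlaid flush along its y). Origin at the centre of its underside on the bench, z up; turned up to 0.14 rad. Five things stand on it in five rows about 50 mm apart along its x (near -100, -50, 0, 50 and 100 mm), one in each row, in any order, each up to 50 mm either way along its y, so a straight push along the plate's y passes the others
- tray: the empty undivided grey sheet-steel tray, fixed, 250 mm along its x, 130 mm along its y, 30 mm high, walls and floor 3 mm, open on top. Origin at the centre of its underside, axes parallel to the plate's. It stands along either the +y or the -y edge of the plate (it changes), 2 mm from it and level with it in x, its rim 5 mm below the plate's top, so things pushed over that edge drop into it
- tool_tray: the tray on the opposite side of the plate, of the same outside size and grey steel, but divided by three walls into four compartments with drill bits lying in them, all fixed. Origin at the centre of its underside
- blank1_center (a point): square drilled steel blank, 28 x 28 mm and 12 mm thick with a 10 mm hole through its middle, about 65 g, lying flat and loose on the plate, turned at most 0.25 rad from the plate's axes; the point is its centre, 6 mm above its underside
- blank2_center (a point): square drilled steel blank, 28 x 28 mm and 12 mm thick with a 10 mm hole through its middle, about 65 g, lying flat and loose on the plate, turned at most 0.25 rad from the plate's axes; the point is its centre, 6 mm above its underside
- blank3_center (a point): square drilled steel blank, 28 x 28 mm and 12 mm thick with a 10 mm hole through its middle, about 65 g, lying flat and loose on the plate, turned at most 0.25 rad from the plate's axes; the point is its centre, 6 mm above its underside
- bushing: round steel bushing standing upright and loose on the plate, 22 mm across, 36 mm high, 12 mm bore; origin at the centre of its underside. To be left alone
- vblock: steel V-block standing loose on the plate, 28 x 28 mm and 30 mm high with a V groove in its top; origin at the centre of its underside. To be left alone
There are look-alikes about, which are no part of the job. Leave any green look-alike of the part that bears blank2_center alone.

How it is judged:
By the outcome, as a careful person would: the job done as asked, in the order asked, and still so for the second after the job is handed in, with the robot touching nothing.
It also fails if it takes over 51 s, if anything falls off the work surface, if the arm or the gripper's body presses on something with over 40 N, if the wrist force passes 120 N, or if a joint passes its speed limit or range.

ROBOT

A 6-joint arm with a two-finger parallel gripper is mounted at the origin on the work surface. World frame = base frame: x ahead of the robot, y to its left, z up, the work surface at z = 0. Lengths are in mm, angles in rad, forces in N, time in s.
With the tool pointing down it reaches from about 400 to 925 mm from the base axis. Payload 12.5 kg.
Tool frame: the origin (TCP) lies at the very end of the fingers, on their centre line; the grasp point (between the pads) lies 19 mm behind it; y points along the fingers, z is the direction in which the jaws open and shut, and the axes are right-handed (so a half turn about y gives the same grasp; the last joint's range is limited). The gripper opens to 95 mm and grips with 3 to 60 N. Pads are 20 mm wide; open, the fingers measure 119 mm over their backs; the gripper's body (75 mm by 180 mm) begins 59 mm behind the grasp point.
Start: joints at [1.053, 0.491, 1.559, -0, 1.092, -0.106], TCP at [250.149, 572.778, 193.861] pointing down, gripper open.
Joint ranges: [-3.1, 3.1], [-0.84, 2.19], [0.05, 2.79], [-1.13, 4.28], [0.06, 2.93], [-2.69, 2.69]. Speed limits (rad/s): [2.22, 2.22, 2.79, 3.14, 3.14, 3.14].

INTERFACE

Orientations are given as [roll, pitch, yaw] about the fixed x, y, z axes, in that order (R = Rz(yaw) Ry(pitch) Rx(roll)).
In Python, from cell import env, optics gives the robot as it stands.
- The arm moves only by the tool drive_tool, never from a script. Its argument "steps" is a list of rows, each an object with "slide": the shift along the tool's x, y, z in m, a list of three; "dr": the turn, a rotation vector about the tool's x, y, z in rad, a list of three; "fingers": the finger opening in m, from 0 to 0.0951. A call has 1 to 5 rows; each row is the pose to reach, as a shift and turn from the pose commanded when the call began, along the tool's axes at that moment; what a row does not reach only later rows make up. A row lasts 1/12 s, in which the tool goes at most 41.7 mm and 7.16 degrees, less where a joint would pass 70% of its speed; a pose out of reach is approached as far as the arm can. A call with a gripper value outside its range is refused whole. The fingers move at their own pace and stop on an object; the grip force is fixed at half the most. Time passes only in rows, so rows that repeat a pose let the fingers close. It gives the time, the measured TCP pose, the force and the opening at its end, in the units of the state.
- env.state(): the state, without advancing time (a new reading comes with each control period).
- optics.read_camera(name): name is "scene" or "top"; returns the picture (420x560x3 uint8, red, green, blue); there is no depth.
- optics.camera_model(name): a dict with "mtx" (3x3 intrinsics, pixels), "R" (3x3) and "t" (3): a world point X has camera coordinates R X + t. Camera axes: x right, y down, z forward; pixel columns grow to the right and rows downward; lengths in mm; the calibration is good to about 2 mm. A picture is of the moment at which its call begins. camera_model takes no time and is no camera call.
- env.job_done(): hands the job in, once; it reports no verdict.
The state is a dict: "t": time; "joints": joint angles; "qvel": joint speeds; "tau": joint torques, N m; "eef_pos": TCP position; "tcp_rot": TCP orientation; "ft_force": force on the tool from outside, world axes, zero at the start; "moment": the same for the moment, N m; "opening": opening from 0.0 (shut) to 1.0 (fully open).
Only numpy, scipy, OpenCV 4.12 (cv2) and the standard library are available. Lean on these libraries where they do the work, as an engineer would, in place of code of your own. Each camera call takes 0.05 s, during which the arm holds its last target.

## Working session

There is one attempt and no reset: what is moved stays moved. The work goes in short steps, Python scripts to look and compute and a tool call to move; the robot and the scene stay as the last step left them, time stands still between calls to the robot, and variables do not carry over. Pictures are saved under pics/ and viewed, and the job is handed in when it is done.

Besides the shell and the picture viewer there is one more tool, called after "Request:" as name([rows], argument=value, ...), one row to a line, values as JSON. drive_tool: Moves the arm, as the interface text tells. Its arguments: {"type":"object","properties":{"steps":{"type":"array","items":{"type":"object","properties":{"slide":{"type":"array","items":{"type":"number"}},"dr":{"type":"array","items":{"type":"number"}},"fingers":{"type":"number"}}}}},"required":["steps"]}

```bash
mkdir -p pics; ls
python3 - <<'E'
from cell import env, optics
import cv2
for n in ("scene","top"):
    im=optics.read_camera(n); cv2.imwrite(f"pics/{n}0.png",cv2.resize(im[:,:,::-1],(800,600),interpolation=cv2.INTER_CUBIC))
    cv2.imwrite(f"pics/raw_{n}0.png",im[:,:,::-1])
    print(optics.camera_model(n))
print(env.state())
E
```

```text
pics
{'mtx': array([[534.56966906,   0.        , 290.53487545],
       [  0.        , 534.56966906, 214.12127596],
       [  0.        ,   0.        ,   1.        ]]), 'R': array([[ 0.02768284,  0.99961195,  0.00309978],
       [ 0.6741368 , -0.01637942, -0.73842487],
       [-0.73808755,  0.02253137, -0.67432863]]), 't': array([ -40.04415855, -336.15053326, 1264.22004911])}
{'mtx': array([[534.92462295,   0.        , 272.77526526],
       [  0.        , 534.92462295, 215.06510658],
       [  0.        ,   0.        ,   1.        ]]), 'R': array([[-0.02053095, -0.99976255, -0.007302  ],
       [-0.9828265 ,  0.02152173, -0.18327273],
       [ 0.18338636,  0.00341384, -0.98303499]]), 't': array([ 22.63204756, 588.94568034, 830.73144233])}
{'t': 0.1, 'joints': array([ 1.05334800e+00,  4.91512119e-01,  1.55939731e+00,  1.79993358e-05,
        1.09175062e+00, -1.05632510e-01]), 'qvel': array([ 0.00058904, -0.00305053, -0.00099834,  0.00079949,  0.00173477,
        0.0007206 ]), 'tau': array([ 1.73969827e-03, -6.13622332e+01, -2.58603090e+01,  6.93647400e-02,
        4.70383116e-02, -8.26382529e-05]), 'eef_pos': array([250.03827994, 572.5278644 , 193.30920178]), 'tcp_rot': array([-1.57185609e+00,  1.28417956e-04, -4.11824192e-01]), 'ft_force': array([-0.46752449,  0.63436474, -0.67444309]), 'moment': array([ 0.01494457,  0.00229463, -0.00470712]), 'opening': 0.9996330253318585}
```

View pics/scene0.png

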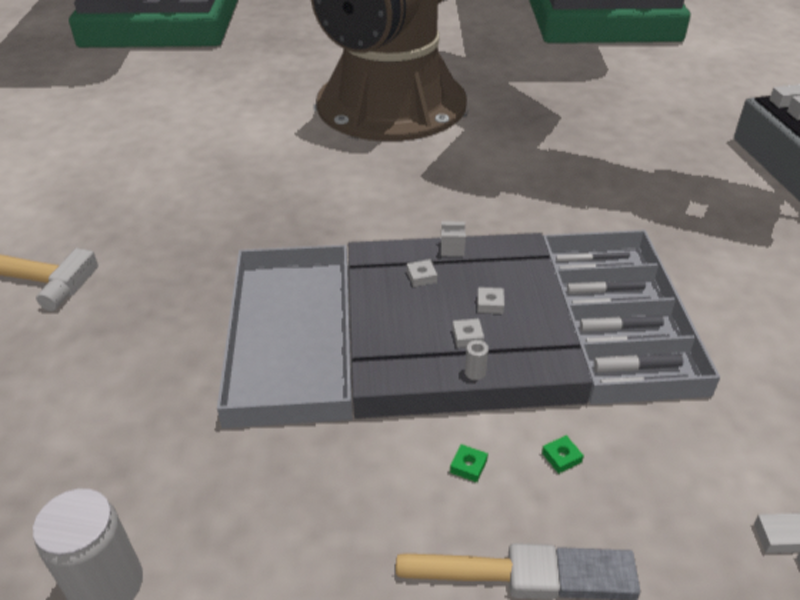

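View pics/top0.png

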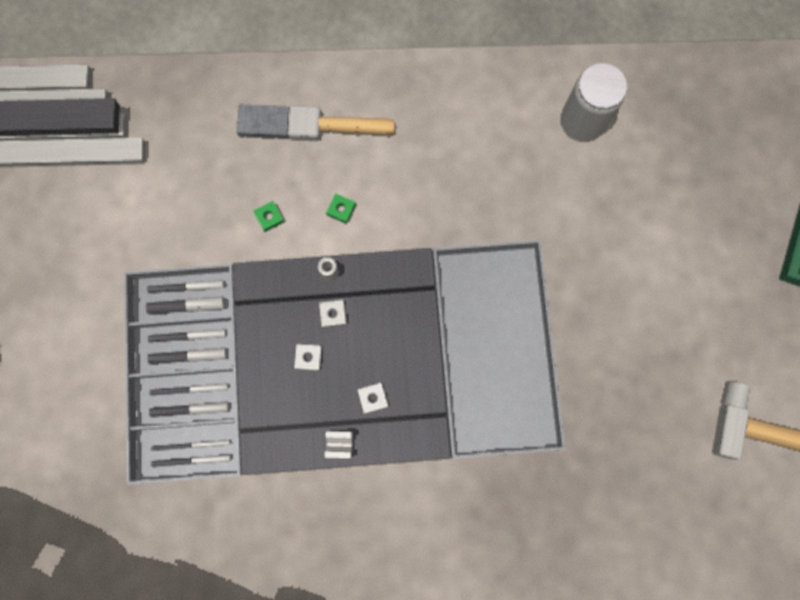

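The top view (800x600) shows the empty tray on the image right, which is world -y. The blanks are near (333,313), (308,357) and (373,398), the bushing near (328,267) and the V-block near (339,445). I'll enlarge this to measure.

```bash
cat > h.py <<'E'
import numpy as np
from cell import env, optics
def unproj(n,u,v,z):
    m=optics.camera_model(n); R,t=m["R"],m["t"]
    d=R.T@np.linalg.solve(m["mtx"],[u,v,1.]); c=-R.T@t
    return c+d*(z-c[2])/d[2]
def proj(n,X):
    m=optics.camera_model(n); p=m["mtx"]@(m["R"]@np.asarray(X,float)+m["t"]); return p[:2]/p[2]
E
python3 - <<'E'
import cv2
im=cv2.imread("pics/raw_top0.png")[165:340,155:325]
cv2.imwrite("pics/crop_top0.png",cv2.resize(im,None,fx=3.4,fy=3.4,interpolation=cv2.INTER_CUBIC))
E
```

```text
(no output)
```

View pics/crop_top0.png

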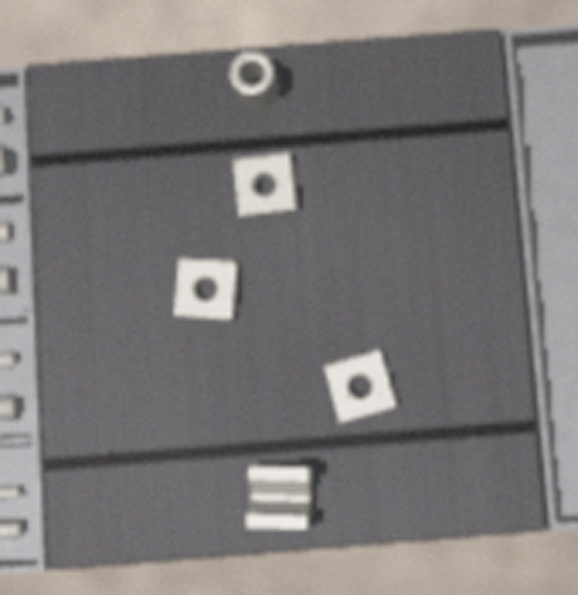

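Run:
```python
from h import *
f=lambda p,z: unproj("top",155+(p[0]+.5)/3.4-.5,165+(p[1]+.5)/3.4-.5,z)
C=[f(p,35)[:2] for p in [(26,67),(500,31),(547,528),(46,568)]]
for i in range(4): print("corner",C[i].round(1),"side",np.linalg.norm(C[i]-C[i-1]).round(1))
c=np.mean(C,axis=0)
ex=(C[0]+C[1]-C[2]-C[3]); a1=np.arctan2(ex[1],ex[0]); ey=(C[0]+C[3]-C[1]-C[2]); a2=np.arctan2(ey[1],ey[0])-np.pi/2
print("centre",c,"yaw",a1,a2)
a=(a1+a2)/2; R=np.array([[np.cos(a),-np.sin(a)],[np.sin(a),np.cos(a)]])
for n,p,z in [("bush",(252,73),71),("b1",(264,184),47),("b2",(205,289),47),("b3",(359,386),47),("v",(279,497),65)]:
    X=f(p,z)[:2]; print(n,X.round(1),"plate",(R.T@(X-c)).round(1), "scene pix x1.43",(proj("scene",[*X,z])*800/560).round(0))
# tool axes
from scipy.spatial.transform import Rotation as Ro
s=env.state(); print(Ro.from_euler("xyz",s["tcp_rot"]).as_matrix().round(3))
```

```text
corner [650.6 198.3] side 247.5
corner [663.9 -40.9] side 239.6
corner [417.4 -56. ] side 247.0
corner [403.5 184.4] side 240.8
centre [533.8558765   71.47335955] yaw 0.05852851126975561 0.05670292754473105
bush [636.1  81.3] plate [102.7   3.9] scene pix x1.43 [475. 346.]
b1 [585.9  77.8] plate [52.3  3.3] scene pix x1.43 [467. 328.]
b2 [534.7 106.8] plate [ 2.9 35.2] scene pix x1.43 [489. 295.]
b3 [486.3  32.8] plate [-49.7 -35.9] scene pix x1.43 [421. 268.]
v [434.4  70.3] plate [-99.3   4.6] scene pix x1.43 [451. 228.]
[[ 0.916 -0.001  0.4  ]
 [-0.4   -0.001  0.916]
 [-0.    -1.    -0.001]]
```

```bash
cat >> h.py <<'E'
from scipy.spatial.transform import Rotation as Ro
A=0.0576; C=np.array([533.86,71.47])
RP=np.array([[np.cos(A),-np.sin(A)],[np.sin(A),np.cos(A)]])
def goal(px,py,z):
    """slide in m (tool axes) to plate x,y at world z; and turn about tool"""
    s=env.state(); R=Ro.from_euler("xyz",s["tcp_rot"])
    X=np.array([*(C+RP@[px,py]),z])
    T=Ro.from_euler("xyz",[-np.pi/2,0,A])
    print("slide",(R.inv().apply(X-s["eef_pos"])/1000).round(4),"dr",(R.inv()*T).as_rotvec().round(4),"plate now",(RP.T@(s["eef_pos"][:2]-C)).round(1),"z",s["eef_pos"][2].round(1),"t",s["t"],"F",s["ft_force"].round(1))
E
python3 -c "
from h import *
goal(2.9,85,120)"
```

```text
slide [ 0.4248  0.0735 -0.2684] dr [ 1.000e-03 -4.694e-01 -4.000e-04] plate now [-254.5  516.6] z 193.3 t 0.1 F [-0.5  0.6 -0.7]
```

Request:
drive_tool([
  {"slide": [0.034, 0, -0.021], "dr": [0, -0.1, 0], "fingers": 0},
  {"slide": [0.068, 0, -0.043], "dr": [0, -0.2, 0], "fingers": 0},
  {"slide": [0.102, 0, -0.064], "dr": [0, -0.3, 0], "fingers": 0},
  {"slide": [0.136, 0, -0.086], "dr": [0, -0.4, 0], "fingers": 0},
  {"slide": [0.17, 0, -0.107], "dr": [0, -0.469, 0], "fingers": 0},
])

```text
t: 0.52
eef_pos: [363.6, 404.9, 193.6]
tcp_rot: [-1.571, 0.0, 0.063]
ft_force: [1.5, 0.5, 1.1]
opening: 0.706
```

```bash
python3 -c "
from h import *
goal(2.9,85,120)"
```

```text
slide [ 0.1523  0.0736 -0.2585] dr [ 0.0003  0.0054 -0.0003] plate now [-150.8  342.7] z 193.6 t 0.5167 F [1.5 0.5 1.1]
```

Request:
drive_tool([
  {"slide": [0.022, 0, -0.034], "dr": [0, 0, 0], "fingers": 0},
  {"slide": [0.043, 0, -0.068], "dr": [0, 0, 0], "fingers": 0},
  {"slide": [0.064, 0, -0.102], "dr": [0, 0, 0], "fingers": 0},
  {"slide": [0.086, 0.01, -0.137], "dr": [0, 0, 0], "fingers": 0},
  {"slide": [0.107, 0.02, -0.17], "dr": [0, 0, 0], "fingers": 0},
])

```text
t: 0.93
eef_pos: [480.6, 241.3, 174.0]
tcp_rot: [-1.57, -0.001, 0.057]
ft_force: [0.7, 0.4, -0.1]
opening: 0.358
```

```bash
python3 -c "
from h import *
goal(2.9,85,70)"
```

```text
slide [ 0.0462  0.104  -0.0876] dr [-0.0004 -0.0003  0.0011] plate now [-43.4 172.6] z 174.0 t 0.9333 F [ 0.7  0.4 -0.1]
```

Request:
drive_tool([
  {"slide": [0.015, 0.02, -0.029], "dr": [0, 0, 0], "fingers": 0},
  {"slide": [0.031, 0.04, -0.058], "dr": [0, 0, 0], "fingers": 0},
  {"slide": [0.046, 0.06, -0.087], "dr": [0, 0, 0], "fingers": 0},
  {"slide": [0.046, 0.08, -0.087], "dr": [0, 0, 0], "fingers": 0},
  {"slide": [0.046, 0.1, -0.087], "dr": [0, 0, 0], "fingers": 0},
])

```text
t: 1.35
eef_pos: [531.2, 157.0, 72.5]
tcp_rot: [-1.571, 0.0, 0.054]
ft_force: [-0.0, 0.5, -0.5]
opening: 0.02
```

Request:
drive_tool([
  {"slide": [0, 0, 0], "dr": [0, 0, 0], "fingers": 0},
  {"slide": [0, 0, 0], "dr": [0, 0, 0], "fingers": 0},
])

```text
t: 1.52
eef_pos: [530.1, 158.7, 73.3]
tcp_rot: [-1.571, 0.002, 0.057]
ft_force: [-0.4, 0.5, 0.7]
opening: 0.003
```

Run:
```python
from h import *
import cv2
im=optics.read_camera("top")[165:340,155:325,::-1]
cv2.imwrite("pics/crop_top1.png",cv2.resize(im,None,fx=3.4,fy=3.4,interpolation=cv2.INTER_CUBIC))
im=optics.read_camera("scene")[150:300,150:400,::-1]
cv2.imwrite("pics/crop_sc1.png",cv2.resize(im,None,fx=3.,fy=3.,interpolation=cv2.INTER_CUBIC))
goal(2.9,80,40)
```

```text
slide [ 0.0007  0.0348 -0.0078] dr [-0.0002  0.0002  0.0011] plate now [ 2.1 87.8] z 74.8 t 1.6167 F [ 0.3 -0.7 -0.3]
```

View pics/crop_top1.png

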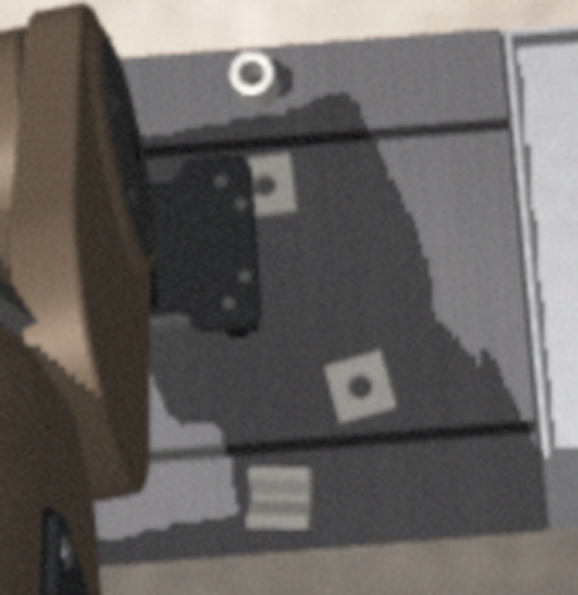

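View pics/crop_sc1.png

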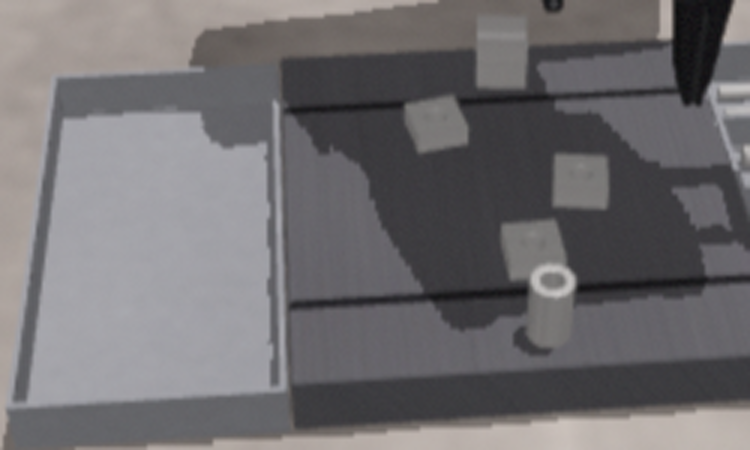

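The top view shows the gripper at the left of the plate and nothing disturbed. The scene view shows closed fingertips at about (690,100), clear of the blanks and beside b2's row. Next I'll lower to z of about 40 and sweep b2.

Request:
drive_tool([
  {"slide": [0.001, 0.012, 0], "dr": [0, 0, 0], "fingers": 0},
  {"slide": [0.001, 0.024, 0], "dr": [0, 0, 0], "fingers": 0},
  {"slide": [0.001, 0.034, 0], "dr": [0, 0, 0], "fingers": 0},
  {"slide": [0.001, 0.034, 0], "dr": [0, 0, 0], "fingers": 0},
  {"slide": [0.001, 0.034, 0], "dr": [0, 0, 0], "fingers": 0},
])

```text
t: 2.03
eef_pos: [531.6, 159.2, 40.3]
tcp_rot: [-1.571, -0.0, 0.058]
ft_force: [-0.0, 0.5, 0.5]
opening: 0.002
```

Request:
drive_tool([
  {"slide": [0, 0, -0.01], "dr": [0, 0, 0], "fingers": 0},
  {"slide": [0, 0, -0.02], "dr": [0, 0, 0], "fingers": 0},
  {"slide": [0, 0, -0.03], "dr": [0, 0, 0], "fingers": 0},
  {"slide": [0, 0, -0.04], "dr": [0, 0, 0], "fingers": 0},
  {"slide": [0, 0, -0.05], "dr": [0, 0, 0], "fingers": 0},
])

```text
t: 2.45
eef_pos: [534.6, 107.6, 40.1]
tcp_rot: [-1.571, -0.0, 0.057]
ft_force: [0.4, -0.3, -0.1]
opening: 0.004
```

Run:
```python
from h import *
import cv2
im=optics.read_camera("scene")[150:300,150:400,::-1]
cv2.imwrite("pics/crop_sc2.png",cv2.resize(im,None,fx=3.,fy=3.,interpolation=cv2.INTER_CUBIC))
goal(2.9,-130,40)
```

```text
slide [ 0.0004  0.     -0.1648] dr [ 0.0002 -0.0017  0.0002] plate now [ 2.8 34.8] z 40.0 t 2.5 F [ 0.5 -0.6 -0.1]
```

View pics/crop_sc2.png

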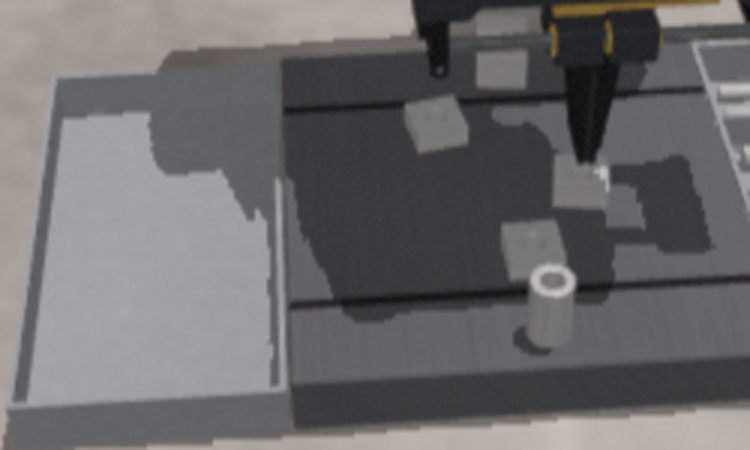

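Run:
```python
from h import *
import cv2
for X in ([530.6,158.7,74],[534.6,107.6,40],[534.6,107.6,50]): print(proj("scene",X).round(1), ((proj("scene",X)-150)*3).round(0))
print(env.state()["eef_pos"])
for n,o in(("top",(165,155)),("scene",(150,250))):
    im=optics.read_camera(n)[o[0]:o[0]+150,o[1]:o[1]+180,::-1]
    cv2.imwrite(f"pics/c3_{n}.png",cv2.resize(im,None,fx=4.,fy=4.,interpolation=cv2.INTER_CUBIC))
```

```text
[376.9 191. ] [681. 123.]
[342.7 209.7] [578. 179.]
[343.1 204.9] [579. 165.]
[534.66768234 106.32926292  39.99569078]
```

View pics/c3_top.png

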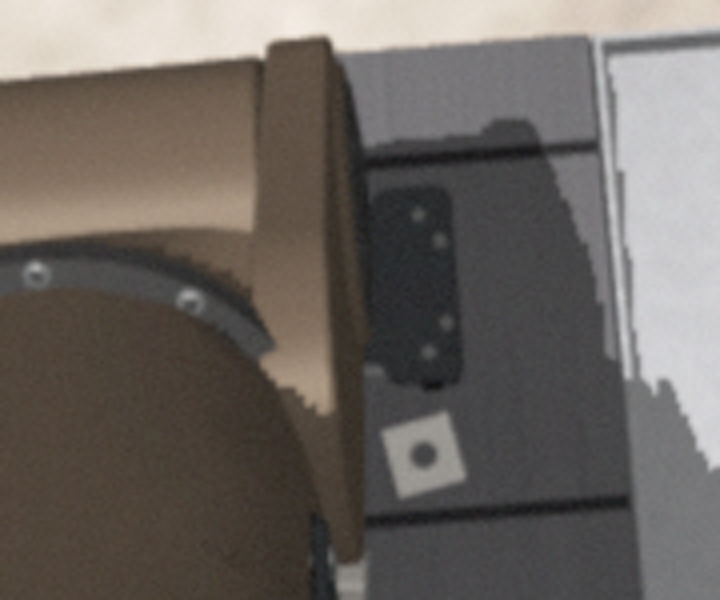

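View pics/c3_scene.png

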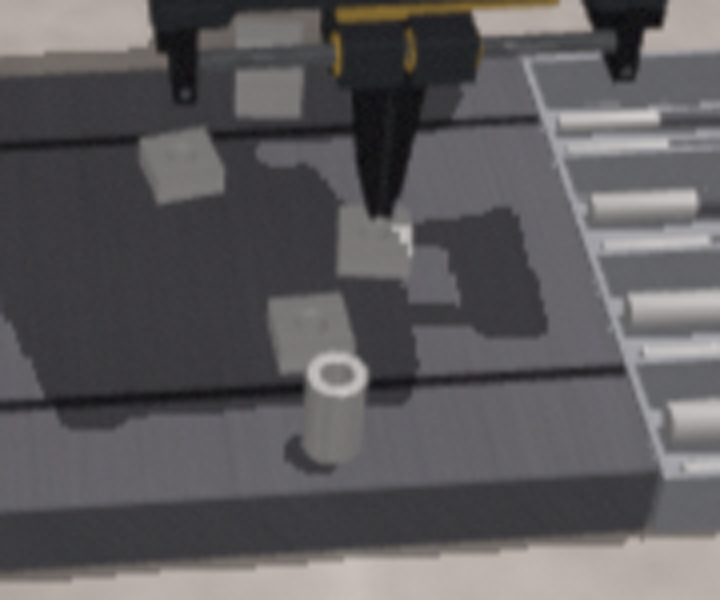

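The fingers crossed b2 without moving it. In the scene view the tip ends about 5 px higher than a TCP at z 40 should, at crop (380,217), so the real fingertip looks to be about 10–15 mm above the reported TCP. I'll back off to clear plate and check the height there.

Request:
drive_tool([
  {"slide": [0, 0, 0.012], "dr": [0, 0, 0], "fingers": 0},
  {"slide": [0, 0, 0.024], "dr": [0, 0, 0], "fingers": 0},
  {"slide": [0, 0, 0.036], "dr": [0, 0, 0], "fingers": 0},
  {"slide": [0, 0, 0.045], "dr": [0, 0, 0], "fingers": 0},
  {"slide": [0, 0, 0.045], "dr": [0, 0, 0], "fingers": 0},
])

```text
t: 3.02
eef_pos: [531.5, 156.4, 39.8]
tcp_rot: [-1.571, -0.0, 0.06]
ft_force: [-0.0, -0.0, -0.2]
opening: 0.004
```

Run:
```python
from h import *
import cv2
im=optics.read_camera("scene")[130:250,290:440,::-1]
cv2.imwrite(f"pics/c4.png",cv2.resize(im,None,fx=5,fy=5,interpolation=cv2.INTER_CUBIC))
s=env.state(); X=s["eef_pos"]; print(X,s["ft_force"])
for dz in (-5,0,5,10,15,20):
  for dx in(0,10): print(dz,dx,((proj("scene",X+[dx,0,dz])-[290,130])*5).round(0))
```

```text
[531.5399571  155.50160824  39.78277677] [-0.49830977 -0.07656873 -0.29287009]
-5 0 [411. 402.]
-5 10 [416. 423.]
0 0 [413. 390.]
0 10 [417. 411.]
5 0 [415. 378.]
5 10 [419. 399.]
10 0 [416. 366.]
10 10 [421. 387.]
15 0 [418. 354.]
15 10 [423. 375.]
20 0 [420. 342.]
20 10 [424. 363.]
```

View pics/c4.png

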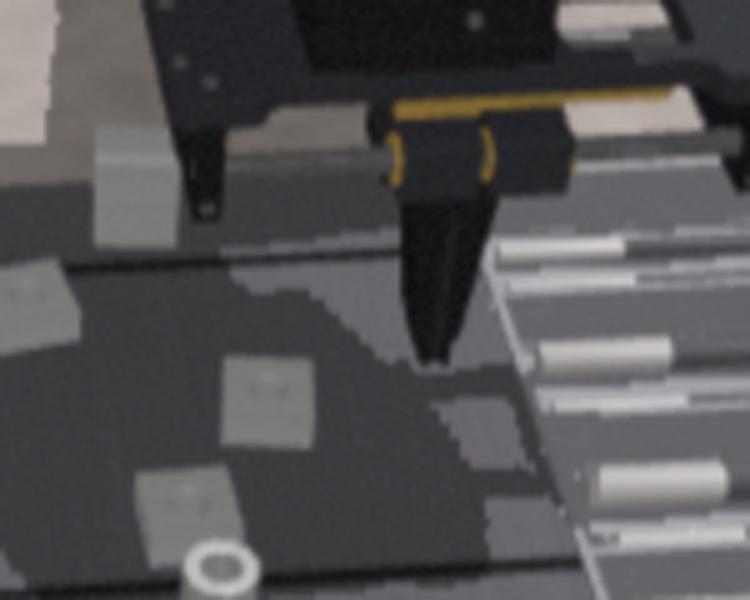

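Here the tip ends at crop (433,363), where the reported TCP should appear at about (417,411). That puts the real tip about 18 mm higher than reported. I'll lower it in small steps, watching the force.

Request:
drive_tool([
  {"slide": [0, 0.001, 0], "dr": [0, 0, 0], "fingers": 0},
  {"slide": [0, 0.002, 0], "dr": [0, 0, 0], "fingers": 0},
  {"slide": [0, 0.003, 0], "dr": [0, 0, 0], "fingers": 0},
  {"slide": [0, 0.004, 0], "dr": [0, 0, 0], "fingers": 0},
])

```text
t: 3.4
eef_pos: [531.9, 153.6, 35.7]
tcp_rot: [-1.571, 0.0, 0.057]
ft_force: [-1.2, -0.1, 0.3]
opening: 0.01
```

Request:
drive_tool([
  {"slide": [0, 0.001, 0], "dr": [0, 0, 0], "fingers": 0},
  {"slide": [0, 0.002, 0], "dr": [0, 0, 0], "fingers": 0},
  {"slide": [0, 0.003, 0], "dr": [0, 0, 0], "fingers": 0},
])

```text
t: 3.65
eef_pos: [531.9, 153.7, 32.7]
tcp_rot: [-1.571, -0.0, 0.057]
ft_force: [1.1, -0.6, -0.8]
opening: 0.006
```

Run:
```python
from h import *
import cv2
im=optics.read_camera("scene")[130:250,290:440,::-1]
cv2.imwrite(f"pics/c5.png",cv2.resize(im,None,fx=5,fy=5,interpolation=cv2.INTER_CUBIC))
s=env.state(); X=s["eef_pos"]; print(X,s["ft_force"])
```

```text
[531.78405478 153.78228109  32.56030608] [-0.08309695  0.79256176  0.50075652]
```

View pics/c5.png

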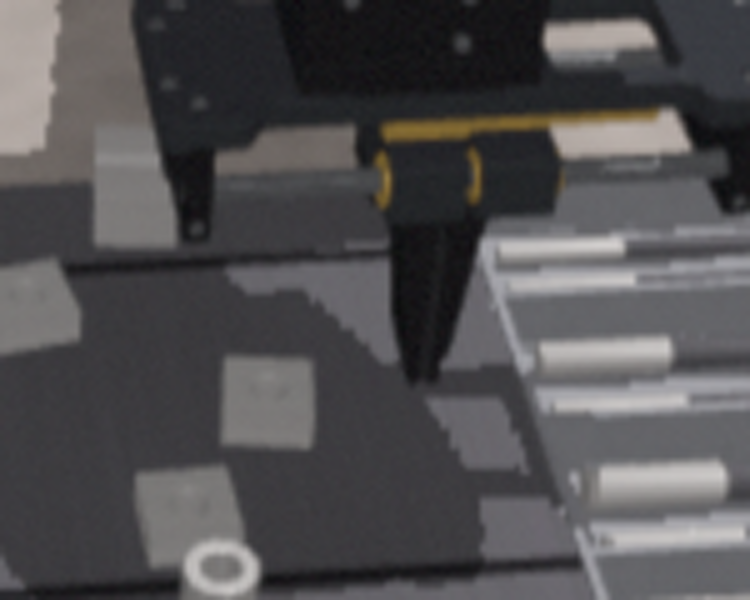

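Still no contact at a reported z of 32.6 with the plate top at 35, which confirms the offset. The tip is now at crop (423,381). I'll keep probing down.

Request:
drive_tool([
  {"slide": [0, 0.001, 0], "dr": [0, 0, 0], "fingers": 0},
  {"slide": [0, 0.002, 0], "dr": [0, 0, 0], "fingers": 0},
  {"slide": [0, 0.003, 0], "dr": [0, 0, 0], "fingers": 0},
  {"slide": [0, 0.004, 0], "dr": [0, 0, 0], "fingers": 0},
])

```text
t: 4.03
eef_pos: [531.8, 153.9, 28.7]
tcp_rot: [-1.571, -0.0, 0.057]
ft_force: [-0.3, -1.1, -0.4]
opening: 0.002
```

Request:
drive_tool([
  {"slide": [0, 0.001, 0], "dr": [0, 0, 0], "fingers": 0},
  {"slide": [0, 0.002, 0], "dr": [0, 0, 0], "fingers": 0},
  {"slide": [0, 0.003, 0], "dr": [0, 0, 0], "fingers": 0},
])

```text
t: 4.28
eef_pos: [531.9, 153.9, 25.7]
tcp_rot: [-1.571, -0.0, 0.057]
ft_force: [-0.1, -0.3, -0.4]
opening: 0.003
```

Request:
drive_tool([
  {"slide": [0, 0.001, 0], "dr": [0, 0, 0], "fingers": 0},
  {"slide": [0, 0.002, 0], "dr": [0, 0, 0], "fingers": 0},
])

```text
t: 4.45
eef_pos: [531.8, 153.9, 23.7]
tcp_rot: [-1.571, -0.0, 0.057]
ft_force: [0.2, 0.0, 0.2]
opening: 0.001
```

Run:
```python
from h import *
import cv2
im=optics.read_camera("scene")[130:250,290:440,::-1]
cv2.imwrite(f"pics/c6.png",cv2.resize(im,None,fx=5,fy=5,interpolation=cv2.INTER_CUBIC))
s=env.state(); X=s["eef_pos"]; print(X,s["ft_force"])
```

```text
[531.74941827 153.92809174  23.57140619] [-0.13922903  0.01169978 -0.02823959]
```

View pics/c6.png

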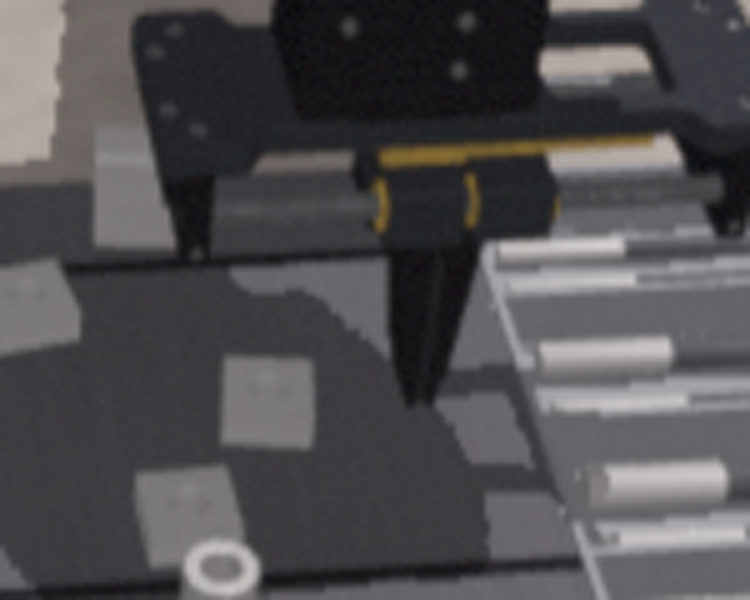

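Request:
drive_tool([
  {"slide": [0, 0.001, 0], "dr": [0, 0, 0], "fingers": 0},
  {"slide": [0, 0.002, 0], "dr": [0, 0, 0], "fingers": 0},
])

```text
t: 4.67
eef_pos: [531.9, 153.9, 21.8]
tcp_rot: [-1.571, -0.0, 0.057]
ft_force: [0.9, -0.8, -0.2]
opening: 0.005
```

Request:
drive_tool([
  {"slide": [0, 0.001, 0], "dr": [0, 0, 0], "fingers": 0},
])

```text
t: 4.75
eef_pos: [531.9, 153.9, 20.8]
tcp_rot: [-1.571, -0.0, 0.057]
ft_force: [0.0, 0.4, -0.0]
opening: 0.003
```

Request:
drive_tool([
  {"slide": [0, 0.001, 0], "dr": [0, 0, 0], "fingers": 0},
])

```text
t: 4.83
eef_pos: [531.9, 153.9, 19.8]
tcp_rot: [-1.571, -0.0, 0.057]
ft_force: [-0.0, -0.1, 0.1]
opening: 0.008
```

Request:
drive_tool([
  {"slide": [0, 0.001, 0], "dr": [0, 0, 0], "fingers": 0},
])

```text
t: 4.92
eef_pos: [531.9, 153.9, 18.8]
tcp_rot: [-1.571, -0.0, 0.057]
ft_force: [0.2, -0.1, 0.5]
opening: 0.006
```

Request:
drive_tool([
  {"slide": [0, 0.001, 0], "dr": [0, 0, 0], "fingers": 0},
])

```text
t: 5.0
eef_pos: [531.8, 153.9, 17.7]
tcp_rot: [-1.571, -0.0, 0.057]
ft_force: [0.6, -0.2, -0.4]
opening: 0.002
```

Request:
drive_tool([
  {"slide": [0, 0.001, 0], "dr": [0, 0, 0], "fingers": 0},
])

```text
t: 5.08
eef_pos: [531.8, 153.9, 16.7]
tcp_rot: [-1.571, -0.0, 0.057]
ft_force: [-0.7, 0.1, -0.3]
opening: 0.008
```

Run:
```python
from h import *
import cv2
im=optics.read_camera("scene")[130:250,290:440,::-1]
cv2.imwrite(f"pics/c7.png",cv2.resize(im,None,fx=5,fy=5,interpolation=cv2.INTER_CUBIC))
s=env.state(); X=s["eef_pos"]; print(X,s["ft_force"])
```

```text
[531.76919541 153.91815621  16.58059281] [ 0.33714335 -0.99031651 -0.12151826]
```

View pics/c7.png

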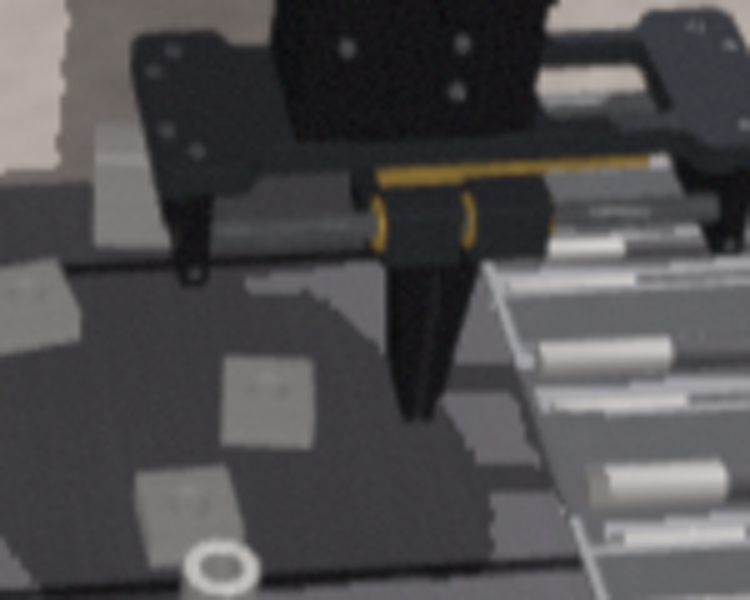

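Run:
```python
from h import *
uv=(193/5+290,283/5+130)
for z in (50,60,70,80,90,100,110): print(z,unproj("scene",*uv,z).round(0), unproj("scene",720/5+290,250/5+130,z).round(0))
```

```text
50 [489.  88.  50.] [476. 264.  50.]
60 [501.  87.  60.] [488. 260.  60.]
70 [513.  85.  70.] [501. 255.  70.]
80 [525.  84.  80.] [513. 250.  80.]
90 [537.  83.  90.] [525. 246.  90.]
100 [550.  81. 100.] [538. 241. 100.]
110 [562.  80. 110.] [550. 236. 110.]
```

Still no contact with the tip at crop (418,420), which puts it within about 1 mm of the plate. So the real tip is about 19 mm above the reported TCP. I'll raise it 4 mm, to a tip height of about 40, and push b2.

Request:
drive_tool([
  {"slide": [0, -0.004, 0], "dr": [0, 0, 0], "fingers": 0},
  {"slide": [0, -0.004, -0.008], "dr": [0, 0, 0], "fingers": 0},
  {"slide": [0, -0.004, -0.016], "dr": [0, 0, 0], "fingers": 0},
  {"slide": [0, -0.004, -0.024], "dr": [0, 0, 0], "fingers": 0},
  {"slide": [0, -0.004, -0.032], "dr": [0, 0, 0], "fingers": 0},
])

```text
t: 5.55
eef_pos: [533.7, 120.9, 20.9]
tcp_rot: [-1.571, 0.0, 0.057]
ft_force: [1.0, 0.6, 0.8]
opening: 0.002
```

Request:
drive_tool([
  {"slide": [0, 0, -0.008], "dr": [0, 0, 0], "fingers": 0},
  {"slide": [0, 0, -0.016], "dr": [0, 0, 0], "fingers": 0},
  {"slide": [0, 0, -0.024], "dr": [0, 0, 0], "fingers": 0},
  {"slide": [0, 0, -0.032], "dr": [0, 0, 0], "fingers": 0},
])

```text
t: 5.88
eef_pos: [535.5, 89.1, 20.9]
tcp_rot: [-1.571, -0.0, 0.057]
ft_force: [-0.8, 1.2, 0.6]
opening: 0.005
```

Run:
```python
from h import *
import cv2
im=optics.read_camera("scene")[130:280,150:350,::-1]
cv2.imwrite(f"pics/c8.png",cv2.resize(im,None,fx=4,fy=4,interpolation=cv2.INTER_CUBIC))
goal(2.9,-130,21)
```

```text
slide [ 0.0003 -0.0002 -0.1465] dr [ 0.0001 -0.0011  0.    ] plate now [ 2.8 16.5] z 20.8 t 5.9333 F [ 1.1 -1.3  0.5]
```

View pics/c8.png

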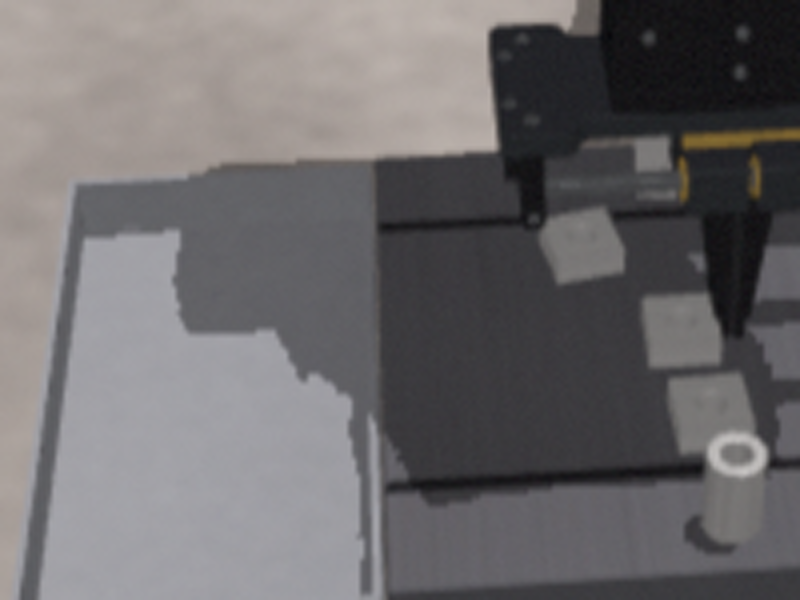

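b2 has moved left ahead of the fingertip, with the block now at crop (682,330), so the push works. I'll continue.

Request:
drive_tool([
  {"slide": [0, 0, -0.01], "dr": [0, 0, 0], "fingers": 0},
  {"slide": [0, 0, -0.02], "dr": [0, 0, 0], "fingers": 0},
  {"slide": [0, 0, -0.03], "dr": [0, 0, 0], "fingers": 0},
  {"slide": [0, 0, -0.04], "dr": [0, 0, 0], "fingers": 0},
  {"slide": [0, 0, -0.05], "dr": [0, 0, 0], "fingers": 0},
])

```text
t: 6.35
eef_pos: [538.4, 39.0, 20.8]
tcp_rot: [-1.571, 0.0, 0.057]
ft_force: [-0.0, -0.2, 0.6]
opening: 0.005
```

Run:
```python
from h import *
import cv2
im=optics.read_camera("scene")[130:280,150:350,::-1]
cv2.imwrite(f"pics/c9.png",cv2.resize(im,None,fx=4,fy=4,interpolation=cv2.INTER_CUBIC))
goal(2.9,-130,21)
```

```text
slide [ 0.0002 -0.0002 -0.096 ] dr [ 0.0002 -0.0013  0.0002] plate now [  2.8 -34. ] z 20.8 t 6.4 F [ 0.6 -0.8  0.8]
```

View pics/c9.png

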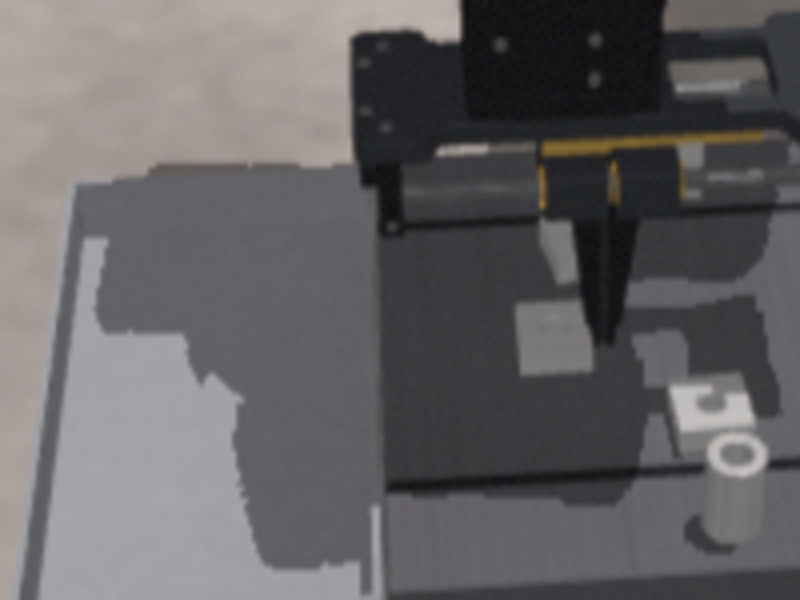

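b2 is sliding square to the fingers, now at crop (555,335), and the edge is near x=380.

Request:
drive_tool([
  {"slide": [0, 0, -0.01], "dr": [0, 0, 0], "fingers": 0},
  {"slide": [0, 0, -0.02], "dr": [0, 0, 0], "fingers": 0},
  {"slide": [0, 0, -0.03], "dr": [0, 0, 0], "fingers": 0},
  {"slide": [0, 0, -0.04], "dr": [0, 0, 0], "fingers": 0},
  {"slide": [0, 0, -0.05], "dr": [0, 0, 0], "fingers": 0},
])

```text
t: 6.82
eef_pos: [541.2, -10.8, 20.8]
tcp_rot: [-1.571, -0.0, 0.057]
ft_force: [-0.3, 0.3, -0.5]
opening: 0.004
```

Request:
drive_tool([
  {"slide": [0, 0, -0.01], "dr": [0, 0, 0], "fingers": 0},
  {"slide": [0, 0, -0.02], "dr": [0, 0, 0], "fingers": 0},
  {"slide": [0, 0, -0.03], "dr": [0, 0, 0], "fingers": 0},
  {"slide": [0, 0, -0.04], "dr": [0, 0, 0], "fingers": 0},
  {"slide": [0, 0, -0.05], "dr": [0, 0, 0], "fingers": 0},
])

```text
t: 7.23
eef_pos: [544.1, -60.8, 20.8]
tcp_rot: [-1.571, -0.0, 0.057]
ft_force: [-0.9, 0.6, -0.0]
opening: 0.006
```

Run:
```python
from h import *
import cv2
im=optics.read_camera("scene")[130:280,150:350,::-1]
cv2.imwrite(f"pics/c10.png",cv2.resize(im,None,fx=4,fy=4,interpolation=cv2.INTER_CUBIC))
goal(2.9,-130,21)
```

```text
slide [ 0.     -0.0002  0.004 ] dr [ 0.0003 -0.0012  0.0005] plate now [   2.9 -134. ] z 20.8 t 7.2833 F [-0.1 -1.1  0.5]
```

View pics/c10.png

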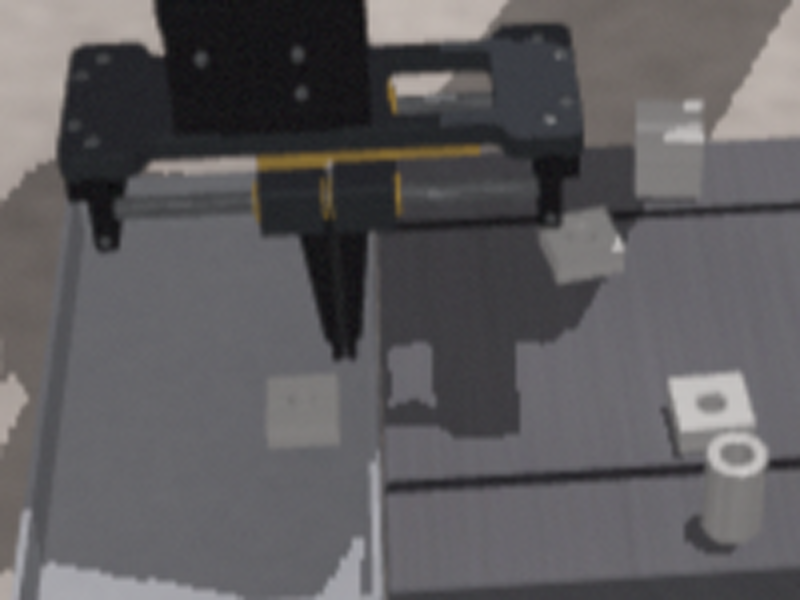

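b2 is flat on the tray floor at crop (302,410). Next is b1 at plate (52.3, 3.3): raise, move back to (52, 45), then lower.

Request:
drive_tool([
  {"slide": [0, -0.03, 0], "dr": [0, 0, 0], "fingers": 0},
  {"slide": [0, -0.06, 0], "dr": [0, 0, 0], "fingers": 0},
  {"slide": [0.01, -0.06, 0.036], "dr": [0, 0, 0], "fingers": 0},
  {"slide": [0.02, -0.06, 0.072], "dr": [0, 0, 0], "fingers": 0},
  {"slide": [0.03, -0.06, 0.108], "dr": [0, 0, 0], "fingers": 0},
])

```text
t: 7.7
eef_pos: [568.3, 50.5, 81.6]
tcp_rot: [-1.571, -0.001, 0.055]
ft_force: [-0.3, 0.1, -0.1]
opening: 0.002
```

Request:
drive_tool([
  {"slide": [0.01, 0, 0.036], "dr": [0, 0, 0], "fingers": 0},
  {"slide": [0.019, 0, 0.071], "dr": [0, 0, 0], "fingers": 0},
  {"slide": [0.019, 0, 0.071], "dr": [0, 0, 0], "fingers": 0},
  {"slide": [0.019, 0, 0.071], "dr": [0, 0, 0], "fingers": 0},
])

```text
t: 8.03
eef_pos: [582.6, 123.4, 80.6]
tcp_rot: [-1.571, 0.0, 0.06]
ft_force: [-0.1, -0.9, 0.4]
opening: 0.004
```

Run:
```python
from h import *
import cv2
im=optics.read_camera("scene")[130:280,150:350,::-1]
cv2.imwrite(f"pics/c11.png",cv2.resize(im,None,fx=4,fy=4,interpolation=cv2.INTER_CUBIC))
goal(52,45,21)
```

```text
slide [ 0.0006  0.0596 -0.0028] dr [ 0.0001  0.0012 -0.0005] plate now [51.5 47.8] z 80.6 t 8.0833 F [ 0.3 -0.2 -0.3]
```

View pics/c11.png

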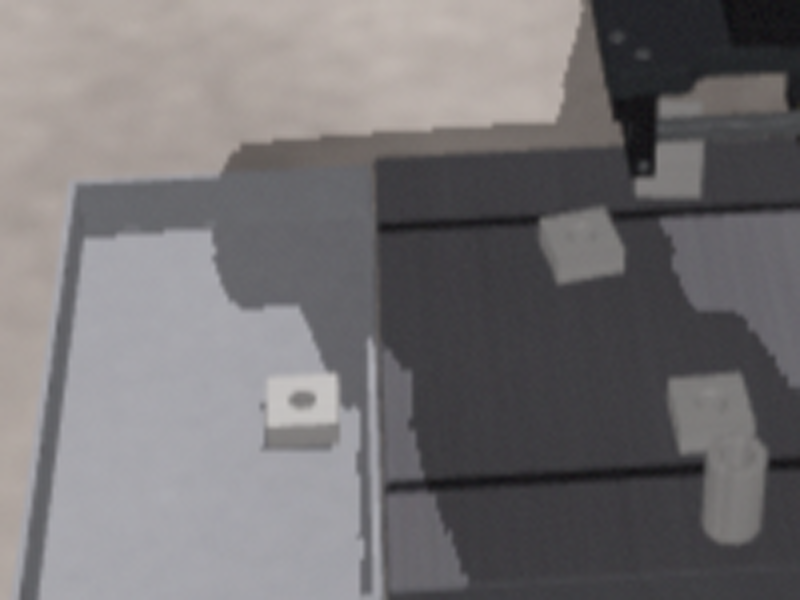

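b2 is in the tray and everything else is still in place. I'll lower and push b1.

Request:
drive_tool([
  {"slide": [0, 0.02, 0], "dr": [0, 0, 0], "fingers": 0},
  {"slide": [0, 0.04, 0], "dr": [0, 0, 0], "fingers": 0},
  {"slide": [0, 0.055, 0], "dr": [0, 0, 0], "fingers": 0},
  {"slide": [0, 0.06, 0], "dr": [0, 0, 0], "fingers": 0},
  {"slide": [0, 0.06, 0], "dr": [0, 0, 0], "fingers": 0},
])

```text
t: 8.5
eef_pos: [582.1, 120.5, 19.8]
tcp_rot: [-1.571, 0.002, 0.056]
ft_force: [0.3, 0.4, 1.1]
opening: 0.006
```

Request:
drive_tool([
  {"slide": [0, 0, -0.01], "dr": [0, 0, 0], "fingers": 0},
  {"slide": [0, 0, -0.02], "dr": [0, 0, 0], "fingers": 0},
  {"slide": [0, 0, -0.03], "dr": [0, 0, 0], "fingers": 0},
  {"slide": [0, 0, -0.04], "dr": [0, 0, 0], "fingers": 0},
  {"slide": [0, 0, -0.05], "dr": [0, 0, 0], "fingers": 0},
])

```text
t: 8.92
eef_pos: [586.0, 70.5, 21.5]
tcp_rot: [-1.571, -0.001, 0.057]
ft_force: [-0.4, 0.3, 1.2]
opening: 0.006
```

Run:
```python
from h import *
import cv2
im=optics.read_camera("scene")[130:280,150:350,::-1]
cv2.imwrite(f"pics/c12.png",cv2.resize(im,None,fx=4,fy=4,interpolation=cv2.INTER_CUBIC))
goal(52,-134,21)
```

```text
slide [ 0.0002  0.0003 -0.1286] dr [ 0.0002 -0.0017  0.0009] plate now [52.  -5.4] z 21.3 t 8.9667 F [ 0.5 -1.2 -0.2]
```

View pics/c12.png

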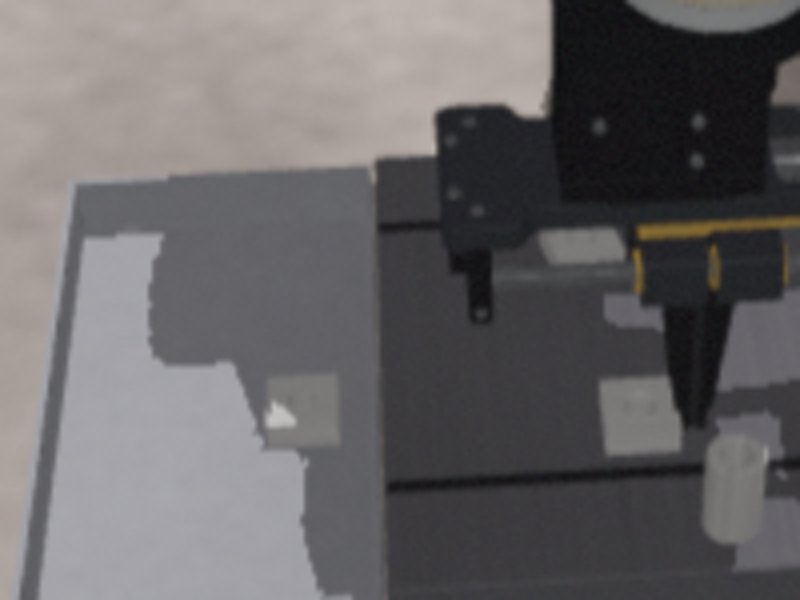

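b1 is moving along squarely, now at crop (640,415), and the bushing hasn't moved. I'll continue.

Request:
drive_tool([
  {"slide": [0, 0, -0.01], "dr": [0, 0, 0], "fingers": 0},
  {"slide": [0, 0, -0.02], "dr": [0, 0, 0], "fingers": 0},
  {"slide": [0, 0, -0.03], "dr": [0, 0, 0], "fingers": 0},
  {"slide": [0, 0, -0.04], "dr": [0, 0, 0], "fingers": 0},
  {"slide": [0, 0, -0.05], "dr": [0, 0, 0], "fingers": 0},
])

```text
t: 9.38
eef_pos: [588.5, 20.9, 20.8]
tcp_rot: [-1.571, 0.0, 0.057]
ft_force: [-0.3, 1.0, 0.2]
opening: 0.005
```

Request:
drive_tool([
  {"slide": [0, 0, -0.01], "dr": [0, 0, 0], "fingers": 0},
  {"slide": [0, 0, -0.02], "dr": [0, 0, 0], "fingers": 0},
  {"slide": [0, 0, -0.03], "dr": [0, 0, 0], "fingers": 0},
  {"slide": [0, 0, -0.04], "dr": [0, 0, 0], "fingers": 0},
])

```text
t: 9.72
eef_pos: [590.8, -19.0, 20.8]
tcp_rot: [-1.571, 0.0, 0.057]
ft_force: [0.5, -0.1, 0.7]
opening: 0.004
```

Request:
drive_tool([
  {"slide": [0, 0, -0.01], "dr": [0, 0, 0], "fingers": 0},
  {"slide": [0, 0, -0.02], "dr": [0, 0, 0], "fingers": 0},
  {"slide": [0, 0, -0.03], "dr": [0, 0, 0], "fingers": 0},
  {"slide": [0, 0, -0.038], "dr": [0, 0, 0], "fingers": 0},
  {"slide": [0, 0, -0.038], "dr": [0, 0, 0], "fingers": 0},
])

```text
t: 10.13
eef_pos: [593.1, -57.6, 20.8]
tcp_rot: [-1.571, -0.0, 0.056]
ft_force: [-0.1, 0.3, 0.2]
opening: 0.001
```

Run:
```python
from h import *
import cv2
im=optics.read_camera("scene")[130:280,150:350,::-1]
cv2.imwrite(f"pics/c13.png",cv2.resize(im,None,fx=4,fy=4,interpolation=cv2.INTER_CUBIC))
goal(-49.7,10,21)
```

```text
slide [-0.1015 -0.0002  0.1413] dr [-0.0001 -0.0015  0.0001] plate now [  51.6 -131.4] z 20.8 t 10.1833 F [ 0.7 -0.2 -0.4]
```

View pics/c13.png

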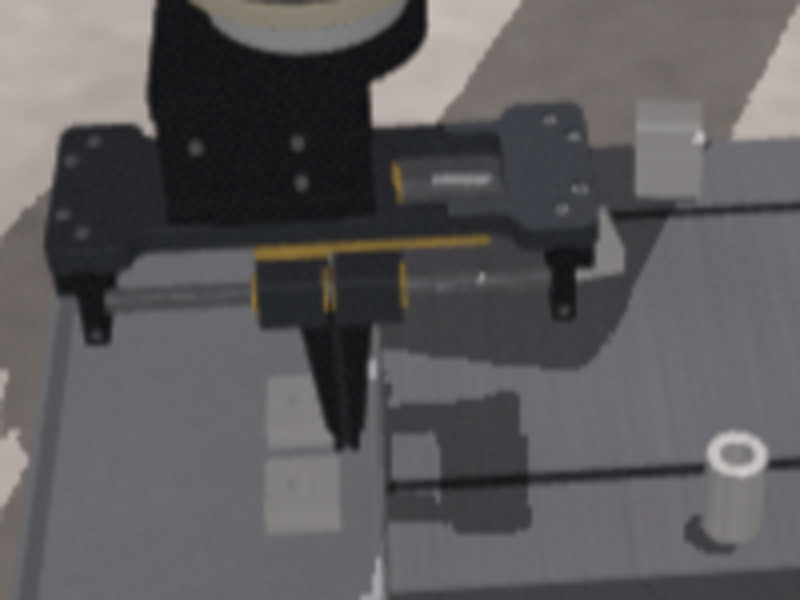

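b1 is in the tray at crop (302,495), beside b2. Last is b3 at plate (-49.7, -35.9).

Request:
drive_tool([
  {"slide": [0, -0.03, 0], "dr": [0, 0, 0], "fingers": 0},
  {"slide": [0, -0.06, 0], "dr": [0, 0, 0], "fingers": 0},
  {"slide": [-0.02, -0.06, 0.028], "dr": [0, 0, 0], "fingers": 0},
  {"slide": [-0.04, -0.06, 0.056], "dr": [0, 0, 0], "fingers": 0},
  {"slide": [-0.06, -0.06, 0.084], "dr": [0, 0, 0], "fingers": 0},
])

```text
t: 10.6
eef_pos: [527.3, 25.5, 81.2]
tcp_rot: [-1.571, -0.001, 0.057]
ft_force: [-0.1, 0.7, -0.8]
opening: 0.005
```

Request:
drive_tool([
  {"slide": [-0.02, 0, 0.028], "dr": [0, 0, 0], "fingers": 0},
  {"slide": [-0.041, 0, 0.057], "dr": [0, 0, 0], "fingers": 0},
  {"slide": [-0.041, 0, 0.057], "dr": [0, 0, 0], "fingers": 0},
  {"slide": [-0.041, 0, 0.057], "dr": [0, 0, 0], "fingers": 0},
])

```text
t: 10.93
eef_pos: [483.2, 80.5, 81.2]
tcp_rot: [-1.571, -0.0, 0.06]
ft_force: [0.4, -0.2, 0.6]
opening: 0.002
```

Run:
```python
from h import *
import cv2
im=optics.read_camera("scene")[110:260,150:350,::-1]
cv2.imwrite(f"pics/c14.png",cv2.resize(im,None,fx=4,fy=4,interpolation=cv2.INTER_CUBIC))
goal(-49.7,10,21)
```

```text
slide [-0.0007  0.0601 -0.0011] dr [-0.      0.0014  0.0009] plate now [-49.1  11.1] z 81.1 t 10.9833 F [0.3 0.1 0.6]
```

View pics/c14.png

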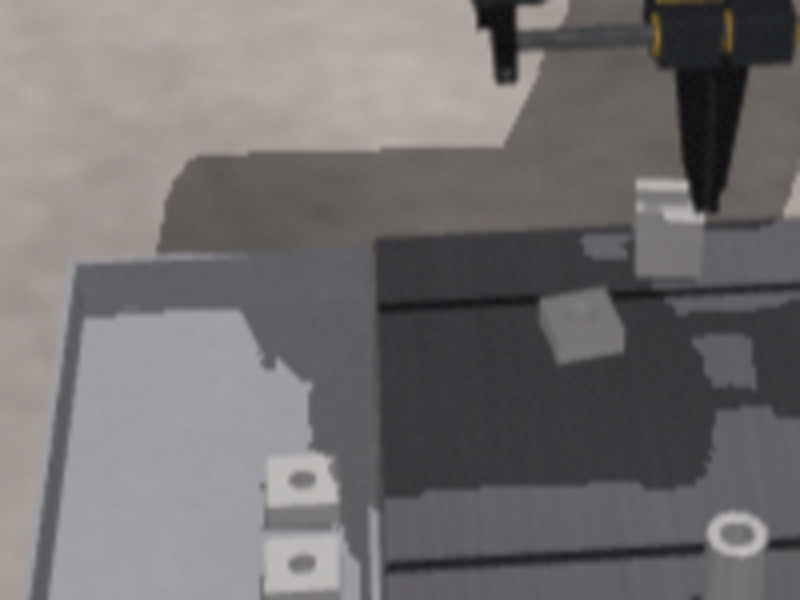

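The fingertip at crop (708,212) is over row -50. In this view it sits in front of the V-block and clear of it. I'll lower it and check before pushing.

Request:
drive_tool([
  {"slide": [0, 0.02, 0], "dr": [0, 0, 0], "fingers": 0},
  {"slide": [0, 0.04, 0], "dr": [0, 0, 0], "fingers": 0},
  {"slide": [0, 0.055, 0], "dr": [0, 0, 0], "fingers": 0},
  {"slide": [0, 0.06, 0], "dr": [0, 0, 0], "fingers": 0},
  {"slide": [0, 0.06, 0], "dr": [0, 0, 0], "fingers": 0},
])

```text
t: 11.4
eef_pos: [484.1, 78.4, 19.8]
tcp_rot: [-1.571, 0.002, 0.056]
ft_force: [-0.5, -1.5, -0.1]
opening: 0.004
```

Run:
```python
from h import *
import cv2
im=optics.read_camera("scene")[110:260,150:350,::-1]
cv2.imwrite(f"pics/c15.png",cv2.resize(im,None,fx=4,fy=4,interpolation=cv2.INTER_CUBIC))
goal(-49.7,-134,21)
```

```text
slide [-0.0006 -0.0004 -0.1439] dr [-0.0001 -0.0012 -0.0007] plate now [-48.9   9.9] z 20.6 t 11.45 F [ 0.5 -0.   0. ]
```

View pics/c15.png

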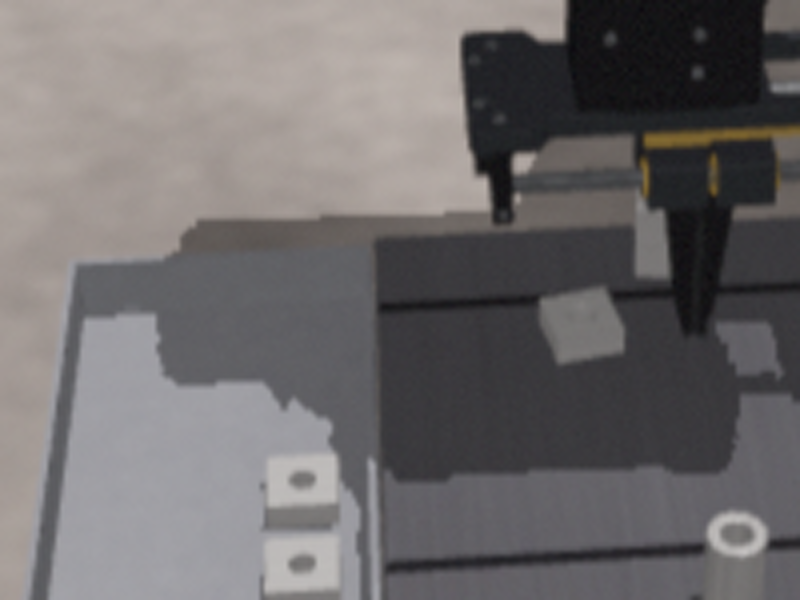

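The V-block is untouched. I'll push b3.

Request:
drive_tool([
  {"slide": [0, 0, -0.01], "dr": [0, 0, 0], "fingers": 0},
  {"slide": [0, 0, -0.02], "dr": [0, 0, 0], "fingers": 0},
  {"slide": [0, 0, -0.03], "dr": [0, 0, 0], "fingers": 0},
  {"slide": [0, 0, -0.04], "dr": [0, 0, 0], "fingers": 0},
  {"slide": [0, 0, -0.05], "dr": [0, 0, 0], "fingers": 0},
])

```text
t: 11.87
eef_pos: [487.1, 27.8, 21.3]
tcp_rot: [-1.571, -0.001, 0.057]
ft_force: [0.3, 0.9, 1.3]
opening: 0.007
```

Request:
drive_tool([
  {"slide": [0, 0, -0.01], "dr": [0, 0, 0], "fingers": 0},
  {"slide": [0, 0, -0.02], "dr": [0, 0, 0], "fingers": 0},
  {"slide": [0, 0, -0.03], "dr": [0, 0, 0], "fingers": 0},
  {"slide": [0, 0, -0.04], "dr": [0, 0, 0], "fingers": 0},
  {"slide": [0, 0, -0.05], "dr": [0, 0, 0], "fingers": 0},
])

```text
t: 12.28
eef_pos: [489.8, -21.8, 20.8]
tcp_rot: [-1.571, -0.0, 0.057]
ft_force: [-0.4, 1.2, 0.3]
opening: 0.007
```

Run:
```python
from h import *
import cv2
im=optics.read_camera("scene")[110:260,150:350,::-1]
cv2.imwrite(f"pics/c16.png",cv2.resize(im,None,fx=4,fy=4,interpolation=cv2.INTER_CUBIC))
goal(-49.7,-134,21)
```

```text
slide [-0.0005 -0.0002 -0.0422] dr [ 0.0002 -0.001   0.0004] plate now [-49.1 -91.8] z 20.8 t 12.3333 F [ 0.6 -1.4  0.9]
```

View pics/c16.png

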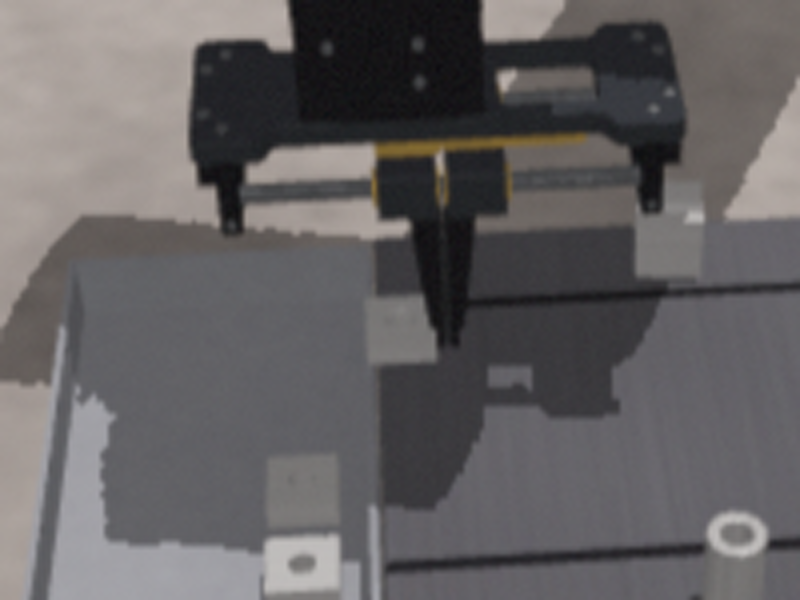

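Request:
drive_tool([
  {"slide": [0, 0, -0.01], "dr": [0, 0, 0], "fingers": 0},
  {"slide": [0, 0, -0.02], "dr": [0, 0, 0], "fingers": 0},
  {"slide": [0, 0, -0.03], "dr": [0, 0, 0], "fingers": 0},
  {"slide": [0, 0, -0.042], "dr": [0, 0, 0], "fingers": 0},
  {"slide": [0, 0, -0.042], "dr": [0, 0, 0], "fingers": 0},
])

```text
t: 12.75
eef_pos: [492.6, -64.7, 20.8]
tcp_rot: [-1.571, -0.001, 0.056]
ft_force: [-0.6, -0.1, -0.8]
opening: 0.006
```

Request:
drive_tool([
  {"slide": [0, -0.03, 0], "dr": [0, 0, 0], "fingers": 0},
  {"slide": [0, -0.06, 0], "dr": [0, 0, 0], "fingers": 0},
  {"slide": [0, -0.1, 0], "dr": [0, 0, 0], "fingers": 0},
  {"slide": [0, -0.13, -0.03], "dr": [0, 0, 0], "fingers": 0},
  {"slide": [0, -0.16, -0.07], "dr": [0, 0, 0], "fingers": 0},
])

```text
t: 13.17
eef_pos: [495.8, -124.9, 178.0]
tcp_rot: [-1.571, -0.002, 0.06]
ft_force: [1.5, -1.0, -0.2]
opening: 0.002
```

Request:
drive_tool([
  {"slide": [0, 0, -0.03], "dr": [0, 0, 0], "fingers": 0},
  {"slide": [0, 0, -0.06], "dr": [0, 0, 0], "fingers": 0},
  {"slide": [0, 0, -0.09], "dr": [0, 0, 0], "fingers": 0},
  {"slide": [0, 0, -0.12], "dr": [0, 0, 0], "fingers": 0},
  {"slide": [0, 0, -0.12], "dr": [0, 0, 0], "fingers": 0},
])

```text
t: 13.58
eef_pos: [502.7, -249.5, 175.2]
tcp_rot: [-1.572, -0.001, 0.054]
ft_force: [-0.6, 0.1, 0.4]
opening: 0.007
```

Run:
```python
from h import *
import cv2
im=optics.read_camera("scene")[110:310,140:400,::-1]
cv2.imwrite(f"pics/c17.png",cv2.resize(im,None,fx=3,fy=3,interpolation=cv2.INTER_CUBIC))
im=optics.read_camera("top")[150:350,150:410,::-1]
cv2.imwrite(f"pics/t17.png",cv2.resize(im,None,fx=3,fy=3,interpolation=cv2.INTER_CUBIC))
print(env.state())
```

```text
{'t': 13.6833, 'joints': array([-5.73443278e-01,  4.18636955e-01,  1.74453460e+00,  2.50415473e-04,
        9.79276906e-01, -2.19961315e+00]), 'qvel': array([ 0.03370494, -0.01484339,  0.02118943,  0.00326001, -0.00034042,
        0.0066366 ]), 'tau': array([-1.78421561e+00, -5.36213851e+01, -2.47532487e+01, -1.52816344e-01,
       -5.39720306e-03, -1.55594191e-01]), 'eef_pos': array([ 502.17562516, -245.80245288,  174.92894657]), 'tcp_rot': array([-1.57012493e+00,  5.69926354e-04,  5.52340066e-02]), 'ft_force': array([-1.18185666,  0.59477753, -0.13597105]), 'moment': array([0.07507305, 0.01015341, 0.0231804 ]), 'opening': 0.0012137268723027832}
```

View pics/c17.png

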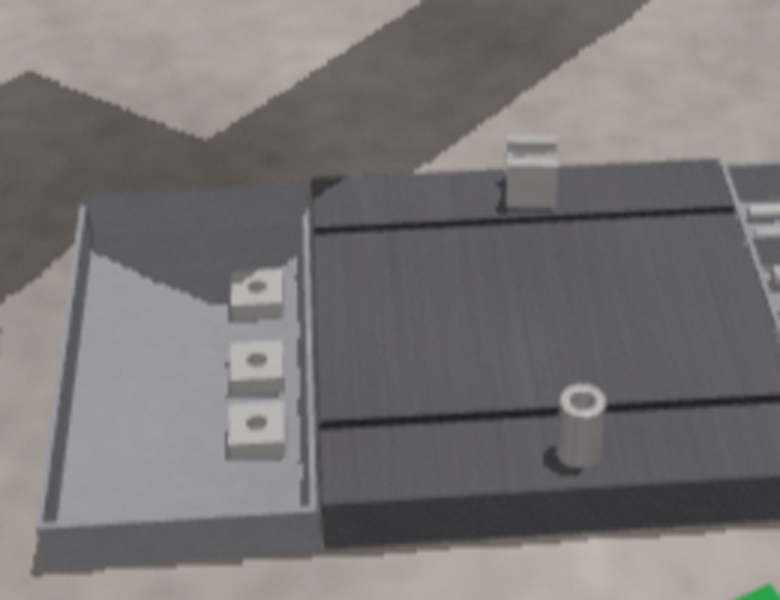

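View pics/t17.png

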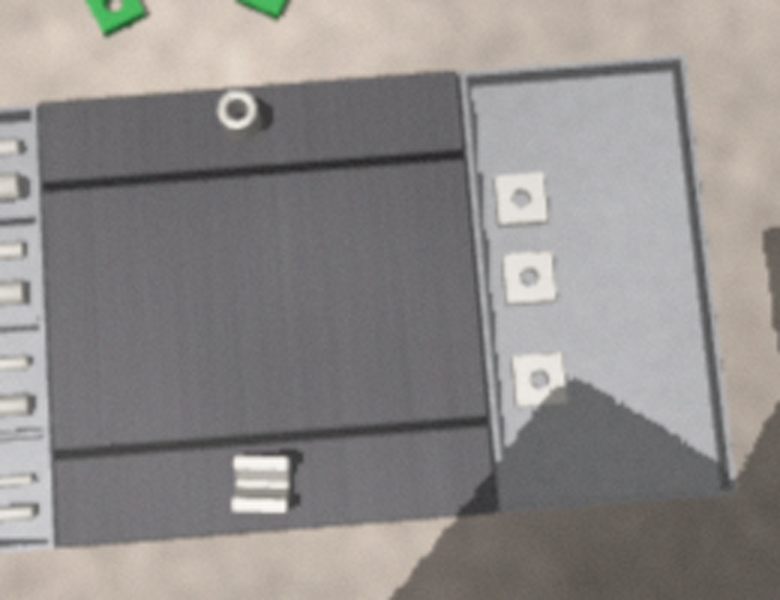

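Both views show all three blanks flat in the empty tray. The top-view bushing (229,187) and V-block (237,312) are at their original pixels. I'll let the arm settle, then hand in.

Request:
drive_tool([
  {"slide": [0, 0, 0], "dr": [0, 0, 0], "fingers": 0},
  {"slide": [0, 0, 0], "dr": [0, 0, 0], "fingers": 0},
  {"slide": [0, 0, 0], "dr": [0, 0, 0], "fingers": 0},
])

```text
t: 13.93
eef_pos: [502.6, -244.2, 175.5]
tcp_rot: [-1.571, -0.0, 0.058]
ft_force: [-0.0, -0.3, 0.4]
opening: 0.005
```

```bash
python3 -c "
from cell import env
print(env.job_done(), env.state()['t'])"
```

```text
the job is handed in; nothing more can be done
the job is handed in; nothing more can be done
```

I pushed all three blanks with the closed fingers, one at a time along the plate's -y direction, over the edge into the empty tray. I handed the job in at about 13.9 s.

- **Final check:** Both cameras show the three blanks lying flat in the undivided tray. The bushing and V-block are at their original pixels to within about half a pixel. The fingers never went near the divided tray's drill bits or the green look-alikes. After each move the wrist force read within about 2 N of zero, which is sensor noise.
- **What disagreed:** The fingertip really ends about 19 mm above the reported TCP position. My first pass, at a reported height of 40 mm, went over a blank without touching it. I probed down beside it in small steps, comparing the camera view with the force, and did the sweeps at a reported height of 21 mm. The probing never touched the plate, so the 19 mm comes from the picture.

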